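Clamp a bottle on a tilted rocking mixer with a quarter-turn T-slot stop

TASK

A bottle lies on the tilted tray of the rocking mixer, a little short of the foot ledge. Take the stop with the red wing out of its block, lower its head into the tray's slot up-slope of the bottle and clear of it, wing along the slot, and slide it down the slot so that it gently pushes the bottle fully home against the ledge. With the stop still bearing on the cap, lock it by turning the wing a quarter turn clockwise (seen from above), square across the slot, then let go; leave the other things on the bench where they are.

Things in the scene. Friction and masses are not known exactly. Their poses are not given: they have to be found in the camera images.
- rocker: White rocking mixer, fixed, its tray parked at 25 degrees, low end to the robot. Origin: middle of the slot on the rail's top face, at the inner face of the foot ledge. x runs up the slope along the slot, y across it, z square out of the rail (25 degrees from vertical, leaning to the robot). The ledge stands 46 mm over the rail; the tray is 150 mm wide, its rim below the rail top.
- slot_top_end (a point): Closed upper end of the T-slot, mid-slot on the rail's top face, x = 300 mm in the rocker's frame. The slot is open above all along: mouth 14 mm wide between 8 mm thick lips, below them a cavity 37 mm wide, floor 18 mm under the rail top. Aluminium rail, 60 mm wide. Rubber V-pads, 16 mm high, x = 2 to 93 mm, cradle the bottle; beyond them it is bare.
- medium_bottle: Amber bottle with a blue cap, loose, 130 mm long with the cap, 60 mm in diameter (cap 39 mm), 0.2 to 0.42 kg. It lies in the cradle, axis along the slot and 31 mm over the rail top, its foot 10 to 40 mm up-slope of the ledge; friction holds it, a push of 1 to 4 N along the slope moves it. Origin: centre of its foot; its z axis runs to the cap (up the slope).
- cap_end (a point): Centre of the flat end of the bottle's cap, 130 mm from the foot.
- stop: Quarter-turn stop, loose, 108 mm tall, 0.22 kg. Origin: on its axis, at the underside of its round brass spring washer, which rests on the rail (or block); z up to the wing, x along the wing. Below: steel hammer head in line with the wing, 36 x 12 mm, reaching 16 mm down. Above: rubber bumper sleeve, 44 mm in diameter, from 6 to 44 mm up, that turns freely on the shank, then an 18 mm neck.
- wing (a point): Centre of the stop's red wing grip, 78 mm above its origin: 64 mm long (x), 14 mm thick (y), 30 mm tall. Head and wing along the slot: drops in, slides, lifts out. Turned clockwise (seen from the wing's side) ramps on the head catch under the lips at about 30 degrees, draw it 1 mm down against the washer's spring (0.1 to 0.4 N m), hold it fast; hard stop at about 95; other way blocked.
- park_block: Grey block, fixed, 100 x 72 x 34 mm on a 108 x 80 mm rubber foot, with a pocket 40 x 16 mm (long along the block's x), 22 mm deep, in which the stop's head stands, the stop upright, wing along the block's x. Origin: centre of its underside.
- edta_bottle: Bystander: amber bottle with a red cap, upright, 56 mm wide, 120 mm tall. Origin: centre of its underside.
- lab_timer: Bystander: white timer lying flat, 64 x 64 x 19 mm. Origin: centre of its underside.
- dish_stack: Bystander: stack of petri dishes, 61 mm in diameter, 49 mm tall. Origin: centre of its underside.
- blue_marker: Bystander: blue and white marker, 134 mm long (y), 12 mm thick. Origin: centre of its underside.

How it is judged (in metres and radians):
On the way, in this order (a step that is already met when the one before it is completed fails the run):
1. the stop's head is down in the slot, wing along the slot, its bumper at least 5 mm clear of the bottle's cap (z of stop in the frame of rocker below 0.004 m and y of stop in the frame of rocker between -0.0035 and 0.0035 m and angle between the z axis of stop and the z axis of rocker, either way round below 0.12 rad and angle between the x axis of stop and the x axis of rocker, either way round below 0.35 rad and z of stop in the frame of medium_bottle above 0.157 m), for 0.1 s.
2. with the wing still along the slot, the stop has slid down and pushed the bottle home against the ledge (z of stop in the frame of rocker below 0.004 m and y of stop in the frame of rocker between -0.0035 and 0.0035 m and angle between the z axis of stop and the z axis of rocker, either way round below 0.12 rad and x of medium_bottle in the frame of rocker below 0.003 m and y of medium_bottle in the frame of rocker between -0.005 and 0.005 m and z of stop in the frame of medium_bottle below 0.155 m and angle between the x axis of stop and the x axis of rocker, either way round below 0.35 rad), for 0.1 s.
At the end, for the whole second after the job is handed in: The bottle lies in its cradle with its foot within 3 mm of the ledge; the stop stands square in the slot, washer on the rail, its bumper within 3 mm of the cap, its wing turned at least 70 degrees from the slot's line; both at rest (z of stop in the frame of rocker below 0.004 m and y of stop in the frame of rocker between -0.0035 and 0.0035 m and angle between the z axis of stop and the z axis of rocker, either way round below 0.12 rad and x of medium_bottle in the frame of rocker below 0.003 m and y of medium_bottle in the frame of rocker between -0.005 and 0.005 m and z of stop in the frame of medium_bottle below 0.155 m and angle between the x axis of stop and the x axis of rocker, either way round above 1.22 rad and linear speed of each of stop, medium_bottle below 0.01 m/s); the robot touches nothing.
It fails at once if the bottle is pressed with over 30 N by the stop (contact force between stop and medium_bottle above 30 N).
It fails at once if the bottle is knocked out of its cradle (y of medium_bottle in the frame of rocker above 0.02 m or y of medium_bottle in the frame of rocker below -0.02 m or z of medium_bottle in the frame of rocker above 0.05 m).
It fails at once if the upright bottle, the timer, the dish stack or the blue marker is moved more than 30 mm (distance of any of edta_bottle, lab_timer, dish_stack, blue_marker from where it was at the start of the episode above 0.03 m).
It also fails if it takes over 54 s, if anything falls off the work surface, if the arm or the gripper's body presses on something with over 40 N, if the wrist force passes 120 N, or if a joint passes its speed limit or range.

ROBOT

A 7-joint arm with a two-finger parallel gripper is mounted at the origin on a cart in front of the work surface, level with it; the furniture and walls round the work are solid. World frame = base frame: x ahead of the robot, y to its left, z up, the work surface at z = 0. Lengths are in m, angles in degrees, forces in N, time in s.
With the tool pointing down it reaches from about 0.4 to 0.85 m from the base axis. Payload 4.5 kg.
Tool frame: the origin (TCP) lies on the mounting face of the last link; the fingertips stand 166 mm ahead of it and the grasp point (between the pads) lies 147 mm ahead of it; z points along the fingers, y is the line along which they close (so a half turn about z gives the same grasp; the last joint's range is limited). The gripper opens to 88 mm and grips with 3 to 60 N. Pads are 18 mm wide; open, the fingers measure 123 mm over their backs; the gripper's body (75 mm by 187 mm) begins 45 mm behind the grasp point.
Start: joints at [74.072, 39.483, -11.15, 89.685, 9.013, 51.709, -12.324], TCP at [0.192, -0.595, 0.405] pointing down, gripper open.
Joint ranges: [-172.22, 172.22], [-26.19, 119.32], [-84.43, 86.54], [7.71, 146.69], [-57.33, 237.33], [2.42, 119.75], [-152.13, 152.13]. Speed limits (degrees/s): [147.25, 147.25, 180, 180, 180, 180, 180].

INTERFACE

Orientations are given as [roll, pitch, yaw] about the fixed x, y, z axes, in that order (R = Rz(yaw) Ry(pitch) Rx(roll)).
In Python, from plant import r, snapshot, get_calibration gives the robot as it stands.
- The arm moves only by the shell command python3 -m handwheel 'ROWS'. ROWS is JSON, a list of rows, each a list of 3 entries, a list of its own where there are three numbers: the finger opening in m, from 0 to 0.0881, then the shift along the tool's x, y, z in m, then the turn, a rotation vector about the tool's x, y, z in rad. A call has 1 to 20 rows; each row is the pose to reach, as a shift and turn from the pose commanded when the call began, along the tool's axes at that moment; what a row does not reach only later rows make up. A row lasts 1/10 s, in which the tool goes at most 50 mm and 8.59 degrees, less where a joint would pass 70% of its speed; a pose out of reach is approached as far as the arm can. A call with a gripper value outside its range is refused whole. The fingers move at their own pace and stop on an object; the grip force is fixed at half the most. Time passes only in rows, so rows that repeat a pose let the fingers close. It gives the time, the measured TCP pose, the force, the opening and the grip force at its end, in the units of the state.
- r.get_obs(): the state, without advancing time (a new reading comes with each control period).
- snapshot(name): name is "scene" or "top"; returns (picture, depth): 400x640x3 uint8, red, green, blue; 400x640 float32, m along the optical axis (not along the pixel's ray), 0 where there is no reading.
- get_calibration(name): a dict with "K" (3x3 intrinsics, pixels), "position" and "orientation" of the camera in the world. Camera axes: x right, y down, z forward; pixel columns grow to the right and rows downward; lengths in m; the calibration is good to about 2 mm. A picture is of the moment at which its call begins. get_calibration takes no time and is no camera call.
- r.hand_in(): hands the job in; it is judged then, once.
The state is a dict: "time_s": time; "qpos": joint angles; "joint_vel": joint speeds; "tau": joint torques, N m; "position": TCP position; "ee_rot": TCP orientation; "wrist_force": force on the tool from outside, world axes, zero at the start; "ft_torque": the same for the moment, N m; "width": finger opening in m; "grasp_force": force on a finger pad.
Only numpy, scipy, OpenCV 4.12 (cv2) and the standard library are available. Lean on these libraries where they do the work, as an engineer would, in place of code of your own. Each camera call takes 0.05 s, during which the arm holds its last target. There are 200 camera calls.

## Working session

There is one attempt and no reset: what is moved stays moved. The work goes in short steps, Python scripts to look and compute and a shell command to move; the robot and the scene stay as the last step left them, time stands still between calls to the robot, and variables do not carry over. Pictures are saved under pics/ and viewed, at most 10 in all, crops included, and the job is handed in when it is done.

```bash
ls; mkdir -p pics; python3 - <<'E'
from plant import r,snapshot,get_calibration
import cv2,numpy as np
for n in("scene","top"):
    p,d=snapshot(n);cv2.imwrite(f"pics/{n}0.png",p[...,::-1]);np.save(f"{n}_d.npy",d);np.save(f"{n}_p.npy",p)
    c=get_calibration(n);print(n,c)
print(r.get_obs())
E
```

```text
pics
scene {'K': array([[429.82059385,   0.        , 319.34028253],
       [  0.        , 429.82059385, 199.40571814],
       [  0.        ,   0.        ,   1.        ]]), 'position': array([ 0.95723216, -0.86097498,  1.15918964]), 'orientation': array([-137.33912508,    0.59065069,   25.70613748])}
top {'K': array([[443.34797901,   0.        , 316.76977555],
       [  0.        , 443.34797901, 201.87661411],
       [  0.        ,   0.        ,   1.        ]]), 'position': array([ 0.39899739, -0.00677227,  1.47263838]), 'orientation': array([-1.74133865e+02,  4.20093692e-02, -8.83755702e+01])}
{'time_s': 0.1, 'qpos': array([ 74.0712171 ,  39.52829587, -11.14393288,  89.7373007 ,
         9.01129604,  51.71099271, -12.32633826]), 'joint_vel': array([ 0.01453299, -0.10303511, -0.00725173, -0.16584808,  0.04509868,
        0.0177934 , -0.00086948]), 'tau': array([-3.99293916e-03, -5.28506291e+01, -1.27179053e+00, -1.53838027e+01,
       -5.25807298e-02,  1.95800538e-03,  7.62805030e-05]), 'position': array([ 0.19161993, -0.59459656,  0.40399785]), 'ee_rot': array([-1.79905256e+02,  6.85796652e-03,  1.78657530e+01]), 'wrist_force': array([-0.15715434,  0.54404568,  0.99621656]), 'ft_torque': array([0.01235646, 0.01116806, 0.01089173]), 'grasp_force': 0.0, 'width': 0.08840196587952248}
```

View pics/scene0.png

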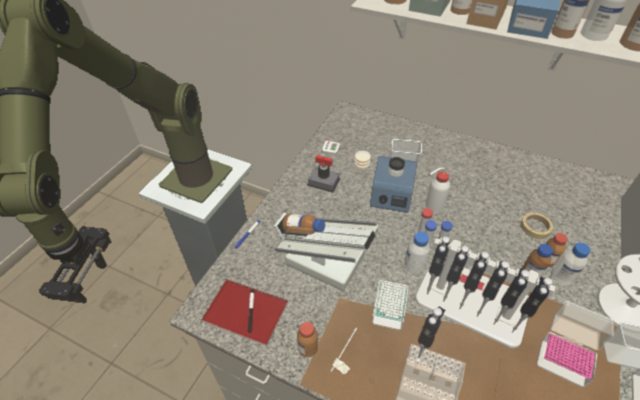

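View pics/top0.png

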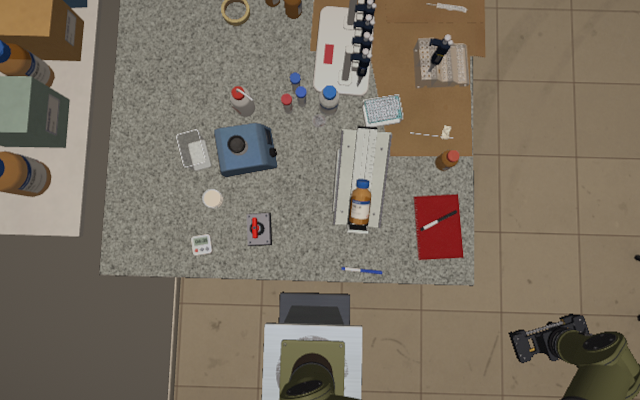

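The top view shows the stop's red wing at about (256,228) and the rocker around (362,180), with the bottle's blue cap near (362,184). The scene view shows the wing at (323,160) and the tray at (325,240). Next I'll enlarge both areas.

```bash
cat > h.py <<'E'
import numpy as np,cv2
from scipy.spatial.transform import Rotation as R
from plant import r,snapshot,get_calibration
def cam(n):
    c=get_calibration(n);return c["K"],np.array(c["position"]),R.from_euler("xyz",c["orientation"],degrees=True).as_matrix()
def ray(n,u,v):
    K,p,M=cam(n);return p,M@np.linalg.inv(K)@np.array([u,v,1.])
def onz(n,u,v,z):
    p,d=ray(n,u,v);return p+d*(z-p[2])/d[2]
def proj(n,X):
    K,p,M=cam(n);q=K@(M.T@(np.asarray(X)-p));return q[:2]/q[2]
def tri(u1,u2):
    A=[];b=[]
    for n,u in(("scene",u1),("top",u2)):
        p,d=ray(n,*u);d=d/np.linalg.norm(d);P=np.eye(3)-np.outer(d,d);A.append(P);b.append(P@p)
    return np.linalg.lstsq(np.vstack(A),np.hstack(b),rcond=None)[0]
def cloud(n,d):
    K,p,M=cam(n);v,u=np.mgrid[:d.shape[0],:d.shape[1]]
    return p+(np.stack([(u-K[0,2])/K[0,0]*d,(v-K[1,2])/K[1,1]*d,d],-1))@M.T
E
python3 - <<'E'
from h import *
for n,(u0,v0,w,hh) in dict(top=(325,115,80,120),scene=(265,200,120,90)).items():
    p=np.load(n+"_p.npy")
    cv2.imwrite(f"pics/{n}_c.png",cv2.resize(p[v0:v0+hh,u0:u0+w,::-1],None,fx=5,fy=5,interpolation=cv2.INTER_CUBIC))
t=cloud("top",np.load("top_d.npy"));s=cloud("scene",np.load("scene_d.npy"))
for n,C in(("top",t),("scene",s)):
    p=np.load(n+"_p.npy").astype(int)
    for nm,m in dict(red=(p[...,0]>140)&(p[...,1]<70)&(p[...,2]<70),blue=(p[...,2]>110)&(p[...,0]<70)&(p[...,1]<110)).items():
        k,l,st,c=cv2.connectedComponentsWithStats(m.astype(np.uint8))
        for i in range(1,k):
            if st[i,4]>15:
                q=C[l==i];print(n,nm,c[i].round(1),st[i],np.median(q,0).round(4),q.max(0).round(3),q.min(0).round(3))
# rail rows in top
for v in range(125,240,8):
    print(v,[tuple((t[v,u]*1000).round().astype(int)) for u in (350,356,362,366,370,374,378)])
E
```

```text
top red [328.4  53.7] [324  45   9  19 133] [ 1.0577 -0.0259  0.019 ] [ 1.09  -0.007  1.473] [ 0.399 -0.039  0.012]
top red [236.6  92.6] [232  87  12  11  77] [0.8621 0.2547 0.1557] [0.882 0.269 0.164] [0.85  0.234 0.149]
top red [286.8  96.2] [283  95   9   5  19] [0.8716 0.1018 0.1141] [0.875 0.115 0.121] [0.86  0.088 0.11 ]
top red [254.2 227.7] [252 218   7  20  84] [0.4528 0.1863 0.1257] [0.483 0.194 1.473] [ 0.399 -0.007  0.099]
top blue [ 1.  47.7] [ 0 41  4 13 33] [0.751  0.5894 0.6843] [0.763 0.593 0.688] [0.741 0.585 0.682]
top blue [294.8  77.5] [290  73  10  10  77] [0.9336 0.0788 0.1141] [0.949 0.094 0.124] [0.917 0.066 0.108]
top blue [300.4  91.4] [296  87  10  10  56] [0.8879 0.0612 0.1151] [0.905 0.073 0.122] [0.872 0.045 0.104]
top blue [329.3  91.6] [323  86  13  13 120] [ 0.877  -0.03    0.1496] [ 0.896 -0.007  1.473] [ 0.399 -0.049  0.141]
top blue [362.7 184.2] [358 181  11   7  65] [ 0.5874 -0.1357  0.1852] [ 0.597 -0.121  0.194] [ 0.579 -0.152  0.174]
top blue [371.2 271.1] [361 269  21   5  60] [ 0.3274 -0.1864  0.0105] [ 0.333 -0.151  0.017] [ 0.321 -0.218 
[... 4958 characters left out ...]
, np.int64(-198), np.int64(65))]
229 [(np.int64(399), np.int64(-7), np.int64(1473)), (np.int64(458), np.int64(-124), np.int64(117)), (np.int64(459), np.int64(-142), np.int64(116)), (np.int64(459), np.int64(-155), np.int64(114)), (np.int64(465), np.int64(-181), np.int64(-3)), (np.int64(465), np.int64(-193), np.int64(3)), (np.int64(466), np.int64(-208), np.int64(-7))]
237 [(np.int64(436), np.int64(-115), np.int64(-2)), (np.int64(437), np.int64(-134), np.int64(4)), (np.int64(438), np.int64(-155), np.int64(-1)), (np.int64(438), np.int64(-168), np.int64(1)), (np.int64(438), np.int64(-181), np.int64(-4)), (np.int64(439), np.int64(-194), np.int64(-1)), (np.int64(439), np.int64(-208), np.int64(-5))]
```

View pics/top_c.png

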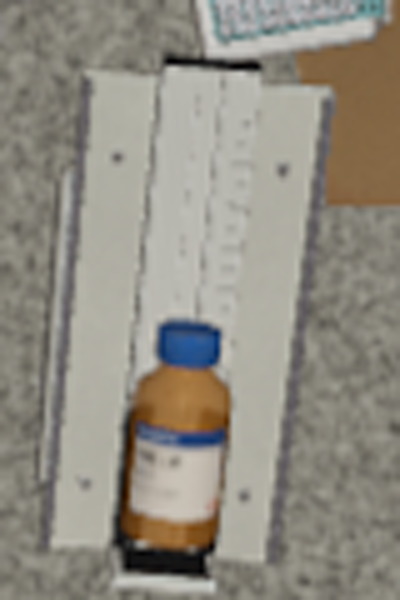

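View pics/scene_c.png

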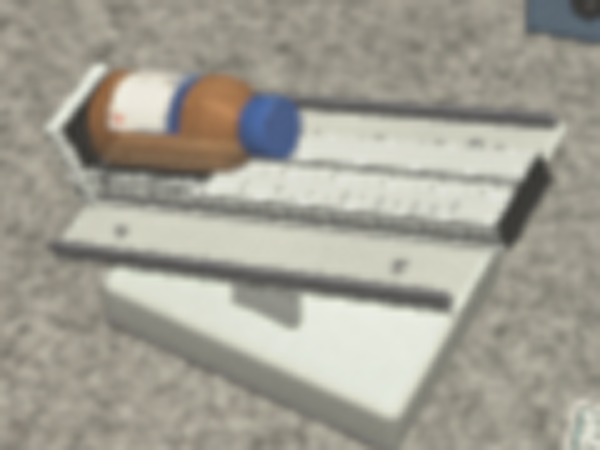

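The crops show the rail between dark side edges: the top-view crop runs from x 160 to 260 at y 80, with slot mouth lines near x 198 and 222. The end cap is at y 62, and the bottle's cap top is at (190,325). Next I'll fit the rail plane and its edges, along with the stop and block.

```bash
python3 - <<'E'
from h import *
d=np.load("top_d.npy");t=cloud("top",d);p=np.load("top_p.npy")
g=cv2.cvtColor(p,cv2.COLOR_RGB2GRAY)
for v in range(127,180,6): print(v,346,g[v,346:382].tolist())
print('col367',[(v,int(g[v,367])) for v in range(120,134)])
# rail plane with fixed tilt: fit free plane first on rail strips
import itertools
m=np.zeros(d.shape,bool)
for v in range(131,176):
    c=367-(v-131)*6.0/58
    m[v,int(round(c-7)):int(round(c-3))]=1; m[v,int(round(c+4)):int(round(c+8))]=1
q=t[m&(d>0)]
for _ in range(4):
    A=np.c_[q[:,:2],np.ones(len(q))];k=np.linalg.lstsq(A,q[:,2],rcond=None)[0];e=q[:,2]-A@k;q=q[abs(e)<2*e.std()+1e-4]
print(k,np.degrees(np.arctan(np.hypot(*k[:2]))),np.degrees(np.arctan2(k[1],k[0])),e.std(),len(q))
for n,(u0,v0,w,hh) in dict(top=(240,205,40,45),scene=(300,145,50,50)).items():
    im=np.load(n+"_p.npy")[v0:v0+hh,u0:u0+w,::-1]
    cv2.imwrite(f"pics/{n}_s.png",cv2.resize(im,(400,450 if n=="top" else 400),interpolation=cv2.INTER_CUBIC))
a=cv2.imread("pics/top_s.png");b=cv2.imread("pics/scene_s.png");b=cv2.copyMakeBorder(b,0,50,0,0,0)
cv2.imwrite("pics/stop.png",np.hstack([a,b]))
E
```

```text
127 346 [126, 132, 127, 117, 107, 109, 118, 137, 138, 116, 134, 88, 21, 9, 10, 14, 16, 16, 18, 18, 31, 36, 35, 35, 63, 66, 61, 59, 45, 39, 64, 118, 124, 127, 120, 120]
133 346 [175, 174, 174, 175, 175, 174, 174, 177, 178, 180, 143, 178, 184, 181, 182, 182, 183, 182, 178, 181, 181, 181, 183, 174, 178, 182, 181, 181, 183, 182, 187, 179, 176, 177, 177, 180]
139 346 [173, 174, 175, 175, 176, 176, 176, 177, 179, 158, 134, 171, 182, 181, 180, 181, 179, 186, 185, 184, 181, 183, 155, 172, 181, 181, 181, 170, 155, 175, 167, 172, 176, 175, 175, 174]
145 346 [174, 160, 146, 160, 173, 175, 175, 176, 178, 123, 170, 183, 180, 181, 180, 181, 180, 177, 183, 182, 183, 174, 177, 180, 180, 181, 180, 181, 181, 173, 173, 174, 174, 174, 173, 173]
151 346 [173, 174, 174, 173, 173, 173, 173, 175, 151, 153, 176, 182, 182, 181, 181, 180, 185, 186, 184, 183, 187, 173, 177, 182, 182, 181, 171, 166, 178, 174, 172, 172, 172, 173, 174, 167]
157 346 [172, 172, 172, 172, 172, 173, 174, 172, 119, 168, 184, 183, 182, 182, 182, 188, 188, 186, 184, 187, 156, 176, 184, 183, 183, 177, 175, 174, 152, 168, 174, 172, 171, 17
[... 156 characters left out ...]
 161, 168, 173, 172, 173, 172, 173, 174, 174]
169 346 [173, 173, 173, 174, 173, 174, 158, 143, 175, 185, 184, 183, 183, 183, 184, 185, 186, 184, 188, 169, 177, 184, 185, 176, 175, 175, 181, 177, 174, 174, 175, 174, 175, 175, 174, 175]
175 346 [176, 175, 174, 175, 176, 180, 123, 172, 186, 184, 184, 184, 184, 188, 183, 185, 185, 187, 156, 177, 184, 184, 184, 184, 185, 189, 175, 174, 177, 175, 176, 176, 176, 175, 176, 176]
col367 [(120, 189), (121, 178), (122, 198), (123, 207), (124, 196), (125, 193), (126, 143), (127, 36), (128, 87), (129, 168), (130, 183), (131, 181), (132, 180), (133, 181)]
[ 0.46034383 -0.01975846 -0.14119675] 24.738721924810218 -2.4576885512413664 0.0022360684060595925 320
```

View pics/stop.png

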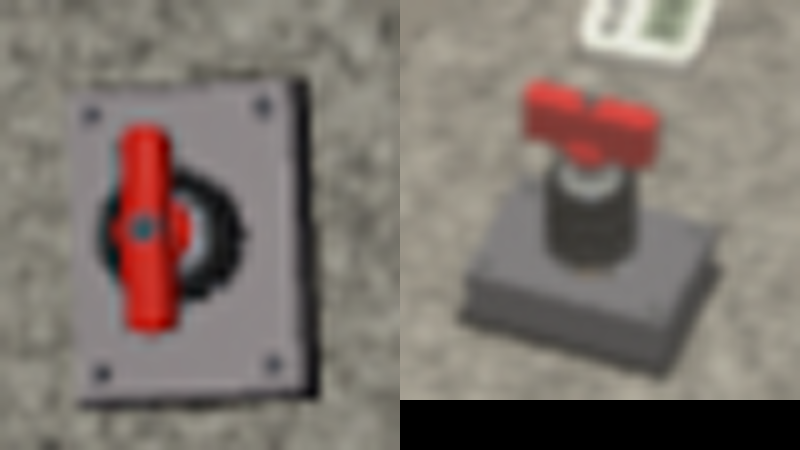

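The stop stands in its block with the wing hub at crop (143,228), which is top-view pixel (253.9,227.4), and the wing runs along image vertical. Now the poses.

```bash
cat >> h.py <<'E'
def rel(pos,Rm,cur=None):
    o=r.get_obs() if cur is None else cur
    M=R.from_euler("xyz",o["ee_rot"],degrees=True).as_matrix()
    print("shift",(M.T@(np.asarray(pos)-o["position"])).round(4),"turn",R.from_matrix(M.T@Rm).as_rotvec().round(4), "t",o["time_s"])
E
python3 - <<'E'
from h import *
# stop
cv=lambda x,y:((x+.5)/10-.5+240,(y+.5)/10-.5+205)
for z in(.124,.127): print("hub",onz("top",*cv(143,228),z).round(4))
a=onz("top",*cv(146,127),.126);b=onz("top",*cv(153,330),.126);print("wing ends",a,b,np.linalg.norm(a-b),np.degrees(np.arctan2(*(a-b)[1::-1])))
# block corners at z=.034 
cs=[onz("top",*cv(*c),.034)[:2] for c in((73,90),(292,80),(300,396),(84,402))]
print(np.round(cs,4),np.mean(cs,0).round(4))
sc=lambda x,y:((x+.5)/8-.5+300,(y+.5)/8-.5+145)
print("tri hub",tri(sc(591,98),cv(143,228)) if 0 else tri(sc(591-400,98),cv(143,228)))
# rail: plane z = k.(x,y)+c with 25deg tilt
L=np.array([[356,133],[355.6,139],[355,145],[354.45,151],[354,157],[353,163],[352.6,169],[352,175]],float)
k=np.array([.46034,-.01976]);c=-.1412
P0=np.array([.68,-.145]);z0=k@P0+c
for it in range(4):
    psi=np.arctan2(k[1],k[0]) if it==0 else psi
    kk=np.tan(np.radians(25))*np.array([np.cos(psi),np.sin(psi)])
    n=np.r_[-kk,1];pt=np.r_[P0,z0]
    Q=[]
    for u,v in L:
        p,d=ray("top",u,v);Q.append(p+d*((pt-p)@n)/(d@n))
    Q=np.array(Q);s=np.polyfit(Q[:,0],Q[:,1],1);psi=np.arctan(s[0])
    print("psi",np.degrees(psi))
X=np.r_[np.cos(psi)*np.cos(np.radians(25)),np.sin(psi)*np.cos(np.radians(25)),np.sin(np.radians(25))]
Y=np.r_[-np.sin(psi),np.cos(psi),0];Z=np.cross(X,Y);M=np.c_[X,Y,Z]
def pl(u,v,h=0):
    p,d=ray("top",u,v);q=pt+Z*h;return p+d*((q-p)@Z)/(d@Z)
m=pl(366,133);q=pl(360.6,175)
print("z0",z0)
for u,v in[(355.8,133),(363,139),(368.3,139),(376.3,133),(364,175),(352,175),(367,128.5)]:print((u,v),((pl(u,v)-pt)@M*1000).round(1))
# ledge top inner edge (h=46), cap
e=lambda x,y:((x+.5)/5-.5+325,(y+.5)/5-.5+115)
for x,y in[(165,572),(165,585)]:print("ledge",((pl(*e(x,y),.046)-pt)@M*1000).round(1))
for x,y in[(160,340),(221,340),(190,322)]:print("cap",((pl(*e(x,y),.031)-pt)@M*1000).round(1))
for x,y in[(122,500),(217,512)]:print("bot",((pl(*e(x,y),.031)-pt)@M*1000).round(1))
np.savez("rail.npz",M=M,pt=pt)
E
```

```text
hub [0.4542 0.1872 0.124 ]
hub [0.4541 0.1867 0.127 ]
wing ends [0.4848768 0.1872731 0.126    ] [0.42339999 0.18251901 0.126     ] 0.061660356010286486 4.42196480908509
[[0.5021 0.2248]
 [0.5074 0.1537]
 [0.4052 0.1471]
 [0.4013 0.2167]] [0.454  0.1856]
tri hub [0.4553915  0.18791478 0.12359258]
psi -2.7221557294238603
psi -2.722136054772049
psi -2.722136054927453
psi -2.7221360549274567
z0 0.17469640000000008
(355.8, 133) [59.8 36.8  0. ]
(363, 139) [43.7 14.   0. ]
(368.3, 139) [44.9 -1.5  0. ]
(376.3, 133) [ 64.2 -22.9   0. ]
(364, 175) [-65.4  -0.2   0. ]
(352, 175) [-68.2  35.9   0. ]
(367, 128.5) [75.3  5.6  0. ]
ledge [-223.8    6.    46. ]
ledge [-232.3    5.2   46. ]
cap [-81.9  22.2  31. ]
cap [-79.1 -13.8  31. ]
cap [-69.4   5.6  31. ]
bot [-184.9   35.3   31. ]
bot [-188.  -23.   31.]
```

```bash
cat >> h.py <<'E'
def Rt(yaw,tilt=0):  # tool down, x axis at yaw (deg), then rail tilt
    return R.from_euler("xyz",[180,0,yaw],degrees=True).as_matrix()
E
python3 - <<'E'
from h import *
rel([.454,.1866,.38],Rt(184.3))
E
```

```text
shift [ 0.4894 -0.663   0.025 ] turn [-5.0000e-04 -2.4000e-03 -2.9048e+00] t 0.1
```

```bash
python3 -m handwheel '[[0.088,[0.02,-0.03,0],[0,0,-0.14]],[0.088,[0.05,-0.07,0],[0,0,-0.28]],[0.088,[0.08,-0.1,0],[0,0,-0.42]],[0.088,[0.1,-0.13,0],[0,0,-0.56]],[0.088,[0.12,-0.165,0],[0,0,-0.7]],[0.088,[0.145,-0.2,0],[0,0,-0.84]],[0.088,[0.17,-0.23,0],[0,0,-0.98]],[0.088,[0.195,-0.265,0],[0,0,-1.12]],[0.088,[0.22,-0.3,0],[0,0,-1.26]],[0.088,[0.245,-0.33,0],[0,0,-1.4]],[0.088,[0.27,-0.365,0],[0,0,-1.54]],[0.088,[0.295,-0.4,0],[0,0,-1.68]],[0.088,[0.32,-0.43,0],[0,0,-1.82]],[0.088,[0.345,-0.465,0],[0,0,-1.96]],[0.088,[0.37,-0.5,0],[0,0,-2.1]],[0.088,[0.39,-0.53,0],[0,0,-2.24]],[0.088,[0.415,-0.565,0],[0,0,-2.38]],[0.088,[0.44,-0.6,0],[0,0,-2.52]],[0.088,[0.465,-0.63,0],[0,0,-2.66]],[0.088,[0.489,-0.663,0.015],[0,0,-2.8]]]'
python3 - <<'E'
from h import *
print(r.get_obs()["qpos"]);rel([.454,.1866,.38],Rt(184.3));rel([.454,.1866,.259],Rt(184.3))
E
```

```text
time_s: 2.1
position: [0.4548, 0.1879, 0.3905]
ee_rot: [179.9, 0.2, 178.6]
wrist_force: [1.5, -0.8, 0.2]
width: 0.088
grasp_force: 0.0
[  3.65228558  38.54444804 -51.97556929 112.02158256  40.36790738
  49.42677437  18.35398693]
shift [ 0.0008 -0.0013  0.0105] turn [ 0.0007  0.0029 -0.1002] t 2.1
shift [ 0.0011 -0.0014  0.1315] turn [ 0.0007  0.0029 -0.1002] t 2.1
```

```bash
python3 -m handwheel '[[0.088,[0.001,-0.001,0.02],[0,0,-0.1]],[0.088,[0.001,-0.001,0.06],[0,0,-0.1]],[0.088,[0.001,-0.001,0.1],[0,0,-0.1]],[0.088,[0.001,-0.0015,0.122],[0.001,0.003,-0.1]],[0.088,[0.001,-0.0015,0.13],[0.001,0.003,-0.1]],[0.088,[0.001,-0.0015,0.131],[0.001,0.003,-0.1]],[0.088,[0.001,-0.0015,0.131],[0.001,0.003,-0.1]]]'
python3 - <<'E'
from h import *
rel([.454,.1866,.259],Rt(184.3))
p,d=snapshot("top");cv2.imwrite("pics/g.png",cv2.resize(p[190:260,215:305,::-1],None,fx=7,fy=7,interpolation=cv2.INTER_CUBIC))
E
```

```text
time_s: 2.8
position: [0.453, 0.185, 0.2594]
ee_rot: [-180.0, -0.1, -176.0]
wrist_force: [-0.4, 0.2, -0.3]
width: 0.0878
grasp_force: 0.0
shift [-0.0011  0.0015  0.0004] turn [-0.0002 -0.0018 -0.0049] t 2.8
```

View pics/g.png

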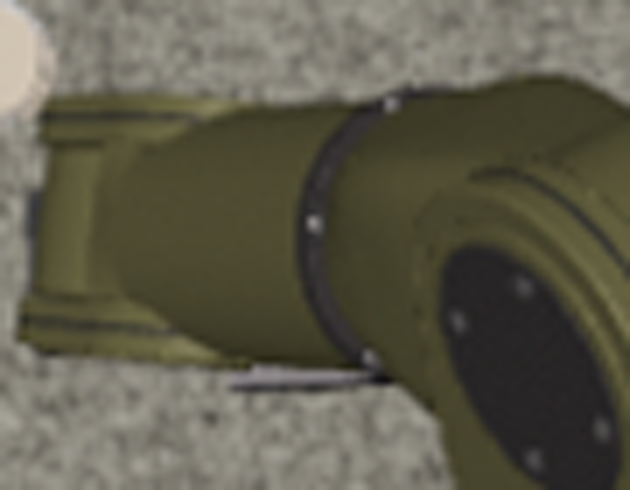

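The arm hides the stop in this view, so I'll correct the small offset and close.

```bash
python3 -m handwheel '[[0.088,[-0.001,0.0015,0],[0,0,0]],[0.088,[-0.001,0.0015,0],[0,0,0]],[0.05,[-0.001,0.0015,0],[0,0,0]],[0.03,[-0.001,0.0015,0],[0,0,0]],[0.02,[-0.001,0.0015,0],[0,0,0]],[0,[-0.001,0.0015,0],[0,0,0]],[0,[-0.001,0.0015,0],[0,0,0]],[0,[-0.001,0.0015,0],[0,0,0]],[0,[-0.001,0.0015,0],[0,0,0]],[0,[-0.001,0.0015,0],[0,0,0]]]'
```

```text
time_s: 3.85
position: [0.4536, 0.1863, 0.2587]
ee_rot: [-179.9, -0.2, -176.0]
wrist_force: [-0.4, 0.0, 0.2]
width: 0.0258
grasp_force: 0.0
```

```bash
python3 -m handwheel '[[0,[0,0,0],[0,0,0]],[0,[0,0,0],[0,0,0]],[0,[0,0,0],[0,0,0]],[0,[0,0,0],[0,0,0]],[0,[0,0,0],[0,0,0]]]'
```

```text
time_s: 4.35
position: [0.4536, 0.1865, 0.2588]
ee_rot: [-180.0, -0.2, -176.0]
wrist_force: [-1.1, 1.0, 1.1]
width: 0.0156
grasp_force: 30.0
```

```bash
python3 -m handwheel '[[0,[0,0,-0.005],[0,0,0]],[0,[0,0,-0.015],[0,0,0]],[0,[0,0,-0.03],[0,0,0]],[0,[0,0,-0.06],[0,0,0]],[0,[0,0,-0.1],[0,0,0]],[0,[0,0,-0.14],[0,0,0]],[0,[0,0,-0.16],[0,0,0]],[0,[0,0,-0.16],[0,0,0]]]'
python3 - <<'E'
from h import *
z=np.load("rail.npz");M=z["M"];O=z["pt"]+M@[-.225,.0062,0]
np.savez("rk.npz",M=M,O=O);print("origin",O)
T=np.c_[-M[:,0],M[:,1],-M[:,2]]  # tool x=-railx, z=-railz
print(np.linalg.det(T),R.from_matrix(T).as_euler("xyz",degrees=True))
g=lambda x,h:O+M@[x,0,h+.078+.147]
print(g(.225,.08));rel(g(.225,.08),T);rel(g(.225,.0),T)
E
```

```text
time_s: 5.15
position: [0.4542, 0.1869, 0.4217]
ee_rot: [179.9, 0.1, -176.0]
wrist_force: [0.9, 0.3, -2.1]
width: 0.0158
grasp_force: 30.0
origin [ 0.4766053  -0.12912239  0.07960729]
0.9999999999999998 [180.          25.         177.27786395]
[ 0.55154133 -0.1326853   0.45112028]
shift [-0.0748 -0.3256 -0.0296] turn [ 0.0268 -0.4338  0.1152] t 5.15
shift [-0.1083 -0.3296  0.0429] turn [ 0.0268 -0.4338  0.1152] t 5.15
```

```bash
python3 -m handwheel '[[0,[0,-0.02,-0.03],[0,-0.08,0.01]],[0,[-0.01,-0.05,-0.04],[0.005,-0.16,0.03]],[0,[-0.02,-0.085,-0.04],[0.01,-0.24,0.05]],[0,[-0.03,-0.12,-0.04],[0.015,-0.32,0.07]],[0,[-0.04,-0.155,-0.04],[0.02,-0.38,0.09]],[0,[-0.05,-0.19,-0.04],[0.025,-0.434,0.1]],[0,[-0.06,-0.225,-0.04],[0.027,-0.434,0.115]],[0,[-0.065,-0.26,-0.04],[0.027,-0.434,0.115]],[0,[-0.07,-0.295,-0.035],[0.027,-0.434,0.115]],[0,[-0.075,-0.317,-0.03],[0.027,-0.434,0.115]],[0,[-0.075,-0.326,-0.03],[0.027,-0.434,0.115]],[0,[-0.075,-0.326,-0.03],[0.027,-0.434,0.115]],[0,[-0.075,-0.326,-0.03],[0.027,-0.434,0.115]]]'
cat >> h.py <<'E'
def st():
    z=np.load("rk.npz");M,O=z["M"],z["O"];o=r.get_obs();T=R.from_euler("xyz",o["ee_rot"],degrees=True).as_matrix()
    s=M.T@(o["position"]+T[:,2]*(.147+.078)-O)
    print("stop in rocker mm",(s*1000).round(1),"F rail",(M.T@o["wrist_force"]).round(1),"tq",(M.T@o["ft_torque"]).round(2),"t",o["time_s"]);return M,O,T,s
E
python3 - <<'E'
from h import *
M,O,_,s=st();T=np.c_[-M[:,0],M[:,1],-M[:,2]]
rel(O+M@[.225,0,.225+.03],T);print(r.get_obs()["qpos"].round(0))
for n,b in(("top",(310,100,110,120)),("scene",(255,130,150,120))):
    p,d=snapshot(n);np.save(n+"1_p.npy",p);u,v,w,h=b
    cv2.imwrite(f"pics/{n}1.png",cv2.resize(p[v:v+h,u:u+w,::-1],None,fx=5,fy=5,interpolation=cv2.INTER_CUBIC))
E
```

```text
time_s: 6.45
position: [0.5515, -0.1318, 0.4486]
ee_rot: [-179.9, 24.7, 177.5]
wrist_force: [-0.5, -0.1, -2.9]
width: 0.0157
grasp_force: 30.0
stop in rocker mm [222.6   0.8  77.8] F rail [-1.7 -0.1 -2.5] tq [0.1  0.42 0.  ] t 6.45
shift [-0.0014 -0.0009  0.0477] turn [-0.0002 -0.0053  0.0035] t 6.45
[ 41.  35. -50. 107.  54.  33.  47.]
```

View pics/scene1.png

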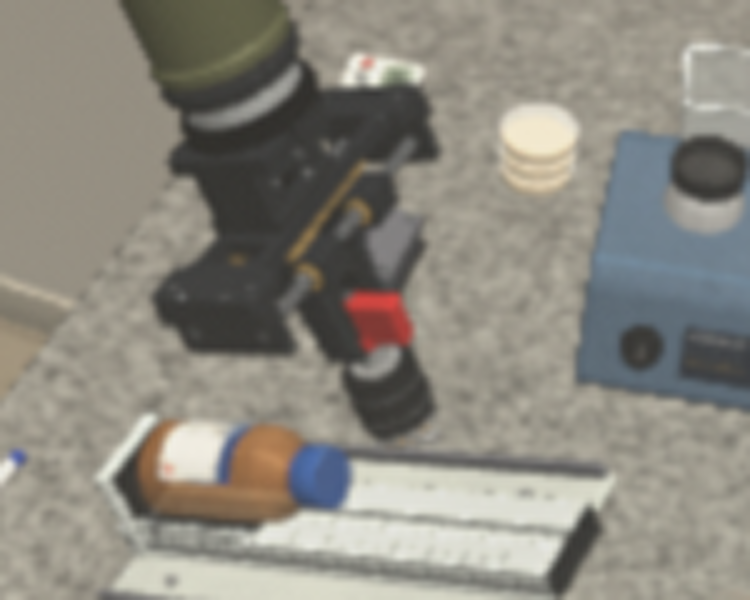

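The scene view shows the stop held upright to the rail, with the bumper at crop (390,400). The rail's slot line runs below it from (300,490) to (570,520). I'll descend to just above the rail, then probe by force.

```bash
python3 -m handwheel '[[0,[-0.001,-0.001,0.01],[0,-0.005,0.003]],[0,[-0.001,-0.001,0.025],[0,-0.005,0.003]],[0,[-0.001,-0.001,0.04],[0,-0.005,0.003]],[0,[-0.001,-0.001,0.05],[0,-0.005,0.003]],[0,[-0.001,-0.001,0.055],[0,-0.005,0.003]],[0,[-0.001,-0.001,0.055],[0,-0.005,0.003]],[0,[-0.001,-0.001,0.055],[0,-0.005,0.003]]]'
python3 - <<'E'
from h import *
M,O,_,s=st();T=np.c_[-M[:,0],M[:,1],-M[:,2]]
rel(O+M@[.225,0,.225+.003],T)
E
```

```text
time_s: 7.25
position: [0.5758, -0.1354, 0.3996]
ee_rot: [-179.9, 25.1, 177.2]
wrist_force: [0.7, -0.5, -1.9]
width: 0.0156
grasp_force: 30.0
stop in rocker mm [225.5  -2.   23. ] F rail [-0.1 -0.5 -2. ] tq [ 0.03  0.5  -0.  ] t 7.25
shift [0.0003 0.0016 0.02  ] turn [-0.0021  0.0009 -0.001 ] t 7.25
```

```bash
python3 -m handwheel '[[0,[0,0.0016,0],[0,0,0]],[0,[0,0.0016,0.001],[0,0,0]],[0,[0,0.0016,0.003],[0,0,0]],[0,[0,0.0016,0.005],[0,0,0]],[0,[0,0.0016,0.007],[0,0,0]],[0,[0,0.0016,0.008],[0,0,0]],[0,[0,0.0016,0.009],[0,0,0]],[0,[0,0.0016,0.009],[0,0,0]]]'
python3 -c "
from h import *
st()"
```

```text
time_s: 8.05
position: [0.5796, -0.1343, 0.3909]
ee_rot: [-179.9, 25.0, 177.2]
wrist_force: [0.3, 0.4, -1.9]
width: 0.0154
grasp_force: 30.0
stop in rocker mm [225.1  -0.8  13.5] F rail [-0.6  0.4 -1.9] tq [ 0.04  0.47 -0.08] t 8.05
```

```bash
python3 -m handwheel '[[0,[0,0,0.001],[0,0,0]],[0,[0,0,0.002],[0,0,0]],[0,[0,0,0.003],[0,0,0]],[0,[0,0,0.004],[0,0,0]],[0,[0,0,0.004],[0,0,0]]]'
python3 -c "
from h import *
st()"
```

```text
time_s: 8.55
position: [0.5813, -0.1346, 0.3871]
ee_rot: [-179.9, 25.0, 177.2]
wrist_force: [-0.2, -1.5, -2.3]
width: 0.0157
grasp_force: 30.0
stop in rocker mm [225.   -1.1   9.4] F rail [-1.1 -1.5 -2. ] tq [-0.08  0.4  -0.06] t 8.55
```

```bash
python3 -m handwheel '[[0,[0,0,0.001],[0,0,0]],[0,[0,0,0.002],[0,0,0]],[0,[0,0,0.003],[0,0,0]],[0,[0,0,0.004],[0,0,0]],[0,[0,0,0.004],[0,0,0]]]'
python3 -c "
from h import *
st()"
```

```text
time_s: 9.05
position: [0.583, -0.1346, 0.3836]
ee_rot: [-179.9, 25.0, 177.2]
wrist_force: [-0.6, -1.0, -3.0]
width: 0.0156
grasp_force: 30.0
stop in rocker mm [225.   -0.9   5.5] F rail [-1.8 -1.  -2.5] tq [-0.22  0.49 -0.02] t 9.05
```

```bash
python3 -m handwheel '[[0,[0,0,0.001],[0,0,0]],[0,[0,0,0.002],[0,0,0]],[0,[0,0,0.003],[0,0,0]],[0,[0,0,0.004],[0,0,0]],[0,[0,0,0.004],[0,0,0]]]'
python3 - <<'E'
from h import *
st()
for n,b in(("top",(310,100,110,120)),("scene",(255,130,150,120))):
    p,d=snapshot(n);np.save(n+"2_p.npy",p);u,v,w,h=b
    cv2.imwrite(f"pics/{n}2.png",cv2.resize(p[v:v+h,u:u+w,::-1],None,fx=5,fy=5,interpolation=cv2.INTER_CUBIC))
E
```

```text
time_s: 9.55
position: [0.5847, -0.1344, 0.38]
ee_rot: [-179.9, 25.0, 177.2]
wrist_force: [0.1, 0.4, -2.1]
width: 0.0154
grasp_force: 30.0
stop in rocker mm [225.1  -0.5   1.5] F rail [-0.9  0.4 -2. ] tq [ 0.04  0.43 -0.  ] t 9.55
```

View pics/scene2.png

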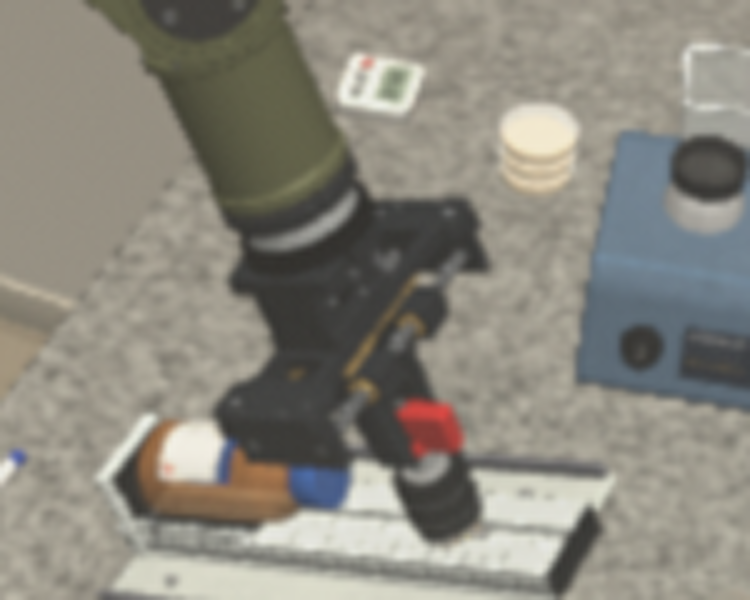

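The bumper foot is at crop (445,535), standing on the slot line well up-slope of the cap at (320,485), so the head has entered the slot. I'll press gently until the washer seats.

```bash
python3 -m handwheel '[[0,[0,0,0.001],[0,0,0]],[0,[0,0,0.002],[0,0,0]],[0,[0,0,0.003],[0,0,0]],[0,[0,0,0.003],[0,0,0]]]'
python3 -c "
from h import *
st()"
```

```text
time_s: 10.05
position: [0.5858, -0.1344, 0.3778]
ee_rot: [-179.9, 25.0, 177.2]
wrist_force: [-3.4, 0.4, 2.7]
width: 0.0153
grasp_force: 30.0
stop in rocker mm [225.2  -0.6  -0.9] F rail [-1.9  0.2  3.9] tq [ 0.12  0.77 -0.06] t 10.05
```

```bash
python3 -m handwheel '[[0,[0.003,0,0],[0,0,0]],[0,[0.008,0,0],[0,0,0]],[0,[0.014,0,0],[0,0,0]],[0,[0.02,0,0],[0,0,0]],[0,[0.026,0,0],[0,0,0]],[0,[0.031,0,0],[0,0,0]],[0,[0.035,0,0],[0,0,0]],[0,[0.037,0,0],[0,0,0]],[0,[0.037,0,0],[0,0,0]]]'
python3 -c "
from h import *
st()"
```

```text
time_s: 10.95
position: [0.5524, -0.1329, 0.3619]
ee_rot: [-179.9, 25.0, 177.2]
wrist_force: [-1.7, 0.9, 3.1]
width: 0.0154
grasp_force: 30.0
stop in rocker mm [188.3  -0.6  -1.3] F rail [-0.3  0.8  3.5] tq [ 0.17  0.05 -0.04] t 10.95
```

Now slowly down to about 158.

```bash
python3 -m handwheel '[[0,[0.002,0,0],[0,0,0]],[0,[0.004,0,0],[0,0,0]],[0,[0.006,0,0],[0,0,0]],[0,[0.008,0,0],[0,0,0]],[0,[0.01,0,0],[0,0,0]],[0,[0.012,0,0],[0,0,0]],[0,[0.014,0,0],[0,0,0]],[0,[0.016,0,0],[0,0,0]],[0,[0.018,0,0],[0,0,0]],[0,[0.02,0,0],[0,0,0]]]'
python3 -c "
from h import *
st()"
python3 -m handwheel '[[0,[0.0015,0,0],[0,0,0]],[0,[0.003,0,0],[0,0,0]],[0,[0.0045,0,0],[0,0,0]],[0,[0.006,0,0],[0,0,0]],[0,[0.0075,0,0],[0,0,0]],[0,[0.009,0,0],[0,0,0]],[0,[0.01,0,0],[0,0,0]]]'
python3 -c "
from h import *
st()"
```

```text
time_s: 11.95
position: [0.5342, -0.1321, 0.3533]
ee_rot: [-179.9, 25.0, 177.2]
wrist_force: [2.3, 0.1, 1.2]
width: 0.0155
grasp_force: 30.0
stop in rocker mm [168.   -0.8  -1.3] F rail [2.6 0.2 0.1] tq [ 0.03 -0.38 -0.04] t 11.95
time_s: 12.65
position: [0.5263, -0.1318, 0.3498]
ee_rot: [-179.9, 25.2, 177.2]
wrist_force: [6.5, -0.9, 2.0]
width: 0.0156
grasp_force: 30.0
stop in rocker mm [160.   -0.8  -1.2] F rail [ 6.7 -0.6 -1. ] tq [-0.07 -1.37 -0.06] t 12.65
```

```bash
python3 -m handwheel '[[0,[0.0005,0,0],[0,0,0]],[0,[0.001,0,0],[0,0,0]],[0,[0.0015,0,0],[0,0,0]],[0,[0.002,0,0],[0,0,0]],[0,[0.002,0,0],[0,0,0]]]'
python3 - <<'E'
from h import *
st()
t=cloud("top",snapshot("top")[1])
for n,b in(("scene",(265,195,80,60)),):
    p,d=snapshot(n);u,v,w,h=b
    o=np.load("scene_p.npy")
    im=np.vstack([cv2.resize(q[v+5:v+h-10,u:u+w,::-1],None,fx=6,fy=6,interpolation=cv2.INTER_CUBIC) for q in (o,p)])
    cv2.imwrite("pics/push.png",im);print(im.shape)
E
```

```text
time_s: 13.15
position: [0.5257, -0.1318, 0.3497]
ee_rot: [-179.9, 25.3, 177.2]
wrist_force: [9.0, -0.8, 2.5]
width: 0.0157
grasp_force: 30.0
stop in rocker mm [160.   -0.8  -1. ] F rail [ 9.2 -0.3 -1.6] tq [-0.05 -1.74  0.03] t 13.15
(540, 480, 3)
```

View pics/push.png

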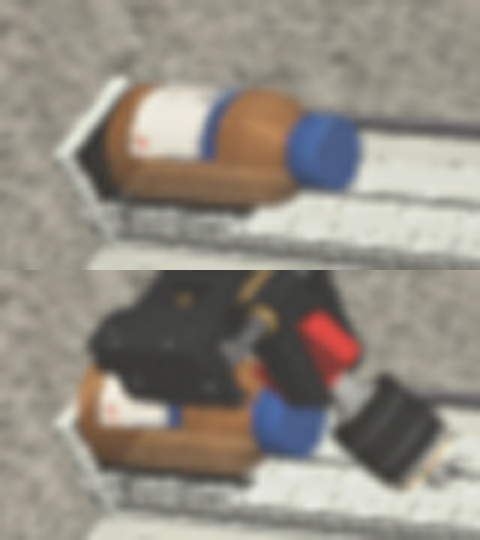

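The picture shows the bottle moved down-slope, but the stop has pivoted in the grip. The bumper axis now runs from crop (362,405) to (425,461), with its foot swung up-slope. I'll measure the tilt.

```bash
cat >> h.py <<'E'
def ony(u,v,y=0,n="scene"):
    z=np.load("rk.npz");M,O=z["M"],z["O"];p,d=ray(n,u,v);Y=M[:,1];q=p+d*((O+Y*y-p)@Y)/(d@Y);return M.T@(q-O)*1000
E
python3 - <<'E'
from h import *
c=lambda x,y,o:((x+.5)/6-.5+265,(y-o+.5)/6-.5+200)
a=ony(*c(362,405,270));b=ony(*c(425,461,270));w=ony(*c(330,345,270));print(a,b,w,np.degrees(np.arctan2(b[0]-a[0],a[2]-b[2])))
# check with earlier upright picture scene2 (crop 255,130 x5)
e=lambda x,y:((x+.5)/5-.5+255,(y+.5)/5-.5+130)
a=ony(*e(425,475));b=ony(*e(447,525));print(a,b,np.degrees(np.arctan2(b[0]-a[0],a[2]-b[2])))
print("cap end now",ony(*c(303,425,270),),"before",ony(*c(340,155,0)))
print("cap rim right",ony(*c(325,425,270),),"before",ony(*c(361,158,0)))
E
```

```text
[ 1.72787906e+02 -1.30302105e-13  4.24994101e+01] [ 1.94573711e+02 -1.01800635e-13  6.79414950e+00] [1.71968755e+02 6.29893493e-14 8.17063148e+01] 31.389735359024165
[ 2.22424695e+02 -1.29407115e-13  3.65711819e+01] [ 2.20631443e+02  1.49390882e-14 -3.50486521e+00] -2.5620602281103415
cap end now [ 1.27824241e+02 -7.07648062e-14  2.52761785e+01] before [1.52113663e+02 3.68674692e-14 2.73528227e+01]
cap rim right [ 1.42338997e+02 -1.95743445e-14  2.65171295e+01] before [ 1.64647208e+02 -3.18602251e-14  2.63960297e+01]
```

```bash
cat >> h.py <<'E'
def go(x,y,h,tilt=0,yaw=0):
    """grasp point at (x,y,h) rail; tilt>0: tool turns to vertical; yaw: clockwise turn about rail z; deg"""
    z=np.load("rk.npz");M,O=z["M"],z["O"]
    T=M@R.from_euler("z",-yaw,degrees=True).as_matrix()@R.from_euler("y",tilt,degrees=True).as_matrix()@np.c_[[-1,0,0],[0,1,0],[0,0,-1]]
    G=O+M@np.array([x,y,h]);rel(G-.147*T[:,2],T)
E
python3 - <<'E'
from h import *
st();go(.175,-.0008,.079);go(.185,-.0008,.079,16);go(.200,-.0008,.080,32)
E
```

```text
stop in rocker mm [160.   -0.8  -1. ] F rail [ 9.4 -1.  -1.2] tq [-0.02 -1.7  -0.05] t 13.25
shift [-0.0163 -0.0005 -0.0019] turn [-0.0024  0.006  -0.0011] t 13.25
shift [-0.0668 -0.0004  0.0041] turn [-0.0022  0.2852 -0.0014] t 13.25
shift [-0.1191 -0.0003  0.02  ] turn [-0.002   0.5645 -0.0017] t 13.25
```

```bash
python3 -m handwheel '[[0,[-0.008,0,-0.001],[0,0,0]],[0,[-0.016,0,-0.002],[0,0.006,0]],[0,[-0.033,0,-0.001],[0,0.1,0]],[0,[-0.05,0,0.001],[0,0.19,0]],[0,[-0.067,0,0.004],[0,0.285,0]],[0,[-0.084,0,0.008],[0,0.38,0]],[0,[-0.102,0,0.014],[0,0.475,0]],[0,[-0.119,0,0.02],[0,0.565,0]],[0,[-0.119,0,0.02],[0,0.565,0]],[0,[-0.119,0,0.02],[0,0.565,0]]]'
python3 - <<'E'
from h import *
st()
p,d=snapshot("scene");u,v,w,h=265,175,110,90
cv2.imwrite("pics/up.png",cv2.resize(p[v:v+h,u:u+w,::-1],None,fx=6,fy=6,interpolation=cv2.INTER_CUBIC))
E
```

```text
time_s: 14.25
position: [0.6387, -0.137, 0.3789]
ee_rot: [-179.9, -7.5, 177.2]
wrist_force: [0.2, 0.6, -2.9]
width: 0.0156
grasp_force: 30.0
stop in rocker mm [152.8  -0.5  12.9] F rail [-1.1  0.6 -2.6] tq [ 0.04 -0.28 -0.02] t 14.25
```

View pics/up.png

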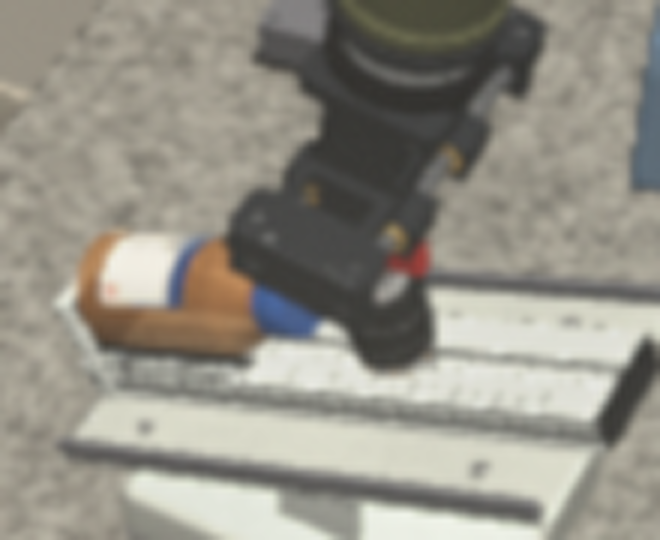

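The bottle's foot now looks to be at the ledge (crop 85,300), and the stop is nearly upright with its bumper foot at (390,368). That was the last picture, so from here I'll work from force and numbers. Next is seating the stop at this tool angle.

```bash
cat >> h.py <<'E'
def gr():
    z=np.load("rk.npz");M,O=z["M"],z["O"];o=r.get_obs();T=R.from_euler("xyz",o["ee_rot"],degrees=True).as_matrix()
    print("grasp",(M.T@(o["position"]+.147*T[:,2]-O)*1000).round(1),"F rail",(M.T@o["wrist_force"]).round(1),"w",round(o["width"],4),"t",o["time_s"])
E
python3 - <<'E'
from h import *
gr();go(.2,0,.076,32);go(.2,0,.074,32);go(.16,0,.076,32)
E
```

```text
grasp [194.6  -0.7  79.1] F rail [-1.3 -0.5 -2.4] w 0.0158 t 14.3
shift [-0.0051  0.0004 -0.0002] turn [-0.002  -0.0076 -0.0016] t 14.3
shift [-0.0062  0.0004  0.0015] turn [-0.002  -0.0076 -0.0016] t 14.3
shift [0.0287 0.0004 0.0212] turn [-0.002  -0.0076 -0.0016] t 14.3
```

```bash
python3 -m handwheel '[[0,[-0.0005,0,0.0008],[0,0,0]],[0,[-0.001,0,0.0017],[0,0,0]],[0,[-0.0016,0,0.0025],[0,0,0]],[0,[-0.0021,0,0.0034],[0,0,0]],[0,[-0.0021,0,0.0034],[0,0,0]]]'
python3 -c "
from h import *
gr()"
```

```text
time_s: 14.8
position: [0.6405, -0.1373, 0.3777]
ee_rot: [-179.9, -7.4, 177.1]
wrist_force: [-5.1, -0.2, 6.8]
width: 0.0156
grasp_force: 30.0
grasp [195.9  -0.7  76.8] F rail [-1.7 -0.5  8.3] w 0.0156 t 14.8
```

```bash
python3 -m handwheel '[[0,[0.0005,0,-0.0008],[0,0,0]],[0,[0.0047,0,0.0019],[0,0,0]],[0,[0.0098,0,0.0051],[0,0,0]],[0,[0.0149,0,0.0084],[0,0,0]],[0,[0.02,0,0.0116],[0,0,0]],[0,[0.025,0,0.0148],[0,0,0]],[0,[0.0277,0,0.0165],[0,0,0]],[0,[0.0294,0,0.0175],[0,0,0]],[0,[0.0294,0,0.0175],[0,0,0]]]'
python3 - <<'E'
from h import *
gr()
p,d=snapshot("scene");np.save("s3.npy",p)
E
```

```text
time_s: 15.7
position: [0.6097, -0.1359, 0.3631]
ee_rot: [-179.9, -7.4, 177.1]
wrist_force: [0.3, 0.2, 0.7]
width: 0.0157
grasp_force: 30.0
grasp [161.9  -0.7  76.5] F rail [0.6 0.2 0.6] w 0.0157 t 15.7
```

```bash
python3 -m handwheel '[[0,[0.0008,0,0.0005],[0,0,0]],[0,[0.0017,0,0.0011],[0,0,0]],[0,[0.0025,0,0.0016],[0,0,0]],[0,[0.0025,0,0.0016],[0,0,0]]]'
python3 -c "
from h import *
gr()"
python3 -m handwheel '[[0,[0.0008,0,0.0005],[0,0,0]],[0,[0.0017,0,0.0011],[0,0,0]],[0,[0.0017,0,0.0011],[0,0,0]]]'
python3 -c "
from h import *
gr()"
```

```text
time_s: 16.15
position: [0.6078, -0.1356, 0.3624]
ee_rot: [-179.9, -7.2, 177.1]
wrist_force: [3.0, 0.5, 1.9]
width: 0.0156
grasp_force: 30.0
grasp [160.2  -0.4  76.5] F rail [3.5 0.6 0.5] w 0.0156 t 16.15
time_s: 16.45
position: [0.6067, -0.1354, 0.3624]
ee_rot: [-180.0, -7.0, 177.1]
wrist_force: [5.2, -0.7, 4.6]
width: 0.0158
grasp_force: 30.0
grasp [159.5  -0.2  76.6] F rail [ 6.7 -0.5  2. ] w 0.0158 t 16.45
```

```bash
python3 - <<'E'
from h import *
z=np.load("rk.npz");M,O=z["M"],z["O"]
def pl(n,u,v,h):
    p,d=ray(n,u,v);q=O+M[:,2]*(h-.0009);return (M.T@(p+d*((q-p)@M[:,2])/(d@M[:,2])-O)*1000).round(1)
c=lambda x,y:((x+.5)/6-.5+265,(y+.5)/6-.5+200)
for a in[(125,80),(62,153),(95,115)]:print("ledge scene",pl("scene",*c(*a),.046))
e=lambda x,y:((x+.5)/5-.5+325,(y+.5)/5-.5+115)
for a in[(118,575),(213,585),(165,568),(165,590)]:print("ledge top",pl("top",*e(*a),.046))
# ledge pixel profile top
p0=np.load("top_p.npy");g=cv2.cvtColor(p0,cv2.COLOR_RGB2GRAY);print([(v,int(g[v,350]),int(g[v,357]),int(g[v,364])) for v in range(219,238)])
# bottle silhouette: brown mask leftmost columns, before and now
s0=np.load("scene_p.npy").astype(int);s3=np.load("s3.npy").astype(int)
def brown(s):
    m=(s[...,0]-s[...,2]>40)&(s[...,0]>80);m[:, :270]=0;m[:,320:]=0;m[:205]=0;m[245:]=0;return m
for s in(s0,s3):
    m=brown(s);print({v:int(np.where(m[v])[0].min()) for v in range(212,236,2) if m[v].any()})
def sil(xf):
    t=np.linspace(0,2*np.pi,73);return np.array([proj("scene",O+M@[xf,.030*np.cos(a),.031-.0009+.030*np.sin(a)]) for a in t])
for xf in(0,.004,.008,.012,.026):
    q=sil(xf);print(xf,"min u",q[:,0].min().round(1),"at v",q[q[:,0].argmin(),1].round(1),{v:round(min(q[abs(q[:,1]-v)<1.2][:,0]),1) for v in(216,220,224,228)})
E
```

```text
ledge scene [ 1.3 25.7 45.1]
ledge scene [ -2.7 -31.3  45.1]
ledge scene [-0.5 -2.  45.1]
ledge top [-3.5 28.  45.1]
ledge top [ -5.3 -30.2  45.1]
ledge top [ 3.4  0.  45.1]
ledge top [-11.   -1.4  45.1]
[(219, 63, 120, 118), (220, 64, 117, 84), (221, 52, 119, 87), (222, 32, 119, 87), (223, 53, 111, 84), (224, 41, 74, 77), (225, 17, 27, 45), (226, 17, 21, 16), (227, 14, 21, 19), (228, 15, 13, 18), (229, 95, 42, 17), (230, 176, 177, 90), (231, 194, 193, 178), (232, 149, 180, 193), (233, 98, 152, 159), (234, 106, 127, 139), (235, 127, 127, 145), (236, 143, 123, 142), (237, 143, 133, 136)]
{214: 287, 216: 285, 218: 284, 220: 283, 222: 283, 224: 283, 226: 283, 228: 284, 230: 286, 232: 296}
{214: 281, 216: 279, 218: 278, 220: 278, 222: 278, 224: 278, 226: 278, 228: 280, 230: 284, 232: 294}
0 min u 276.4 at v 222.3 {216: np.float64(277.6), 220: np.float64(276.5), 224: np.float64(276.4), 228: np.float64(277.2)}
0.004 min u 277.3 at v 222.4 {216: np.float64(278.6), 220: np.float64(277.4), 224: np.float64(277.3), 228: np.float64(278.2)}
0.008 min u 278.3 at v 222.5 {216: np.float64(279.5), 220: np.float64(278.4), 224: np.float64(278.3), 228: np.float64(279.1)}
0.012 min u 279.2 at v 222.5 {216: np.float64(280.5), 220: np.float64(279.3), 224: np.float64(279.2), 228: np.float64(280.0)}
0.026 min u 282.5 at v 222.8 {216: np.float64(283.8), 220: np.float64(282.7), 224: np.float64(282.6), 228: np.float64(283.1)}
```

Contact is at grasp x ≈ 160, but it isn't clear whether the bottle is fully home. I'll release the stop where it bears on the cap, go around it and push low on the sleeve with the fingers straddling the wing, so it can't pivot.

```bash
python3 -m handwheel '[[0,[-0.0012,0,-0.0008],[0,0,0]],[0.016,[-0.0017,0,-0.0011],[0,0,0]],[0.03,[-0.0017,0,-0.0011],[0,0,0]],[0.05,[-0.0017,0,-0.0011],[0,0,0]],[0.05,[-0.0017,0,-0.0011],[0,0,0]],[0.05,[-0.0017,0,-0.0011],[0,0,0]]]'
python3 - <<'E'
from h import *
gr();go(.222,-.0008,.145,0);go(.222,-.0008,.031,0)
E
```

```text
time_s: 17.05
position: [0.6066, -0.1358, 0.3614]
ee_rot: [-179.9, -7.5, 177.1]
wrist_force: [-0.5, -0.9, 0.6]
width: 0.0458
grasp_force: 0.0
grasp [158.2  -0.8  76.4] F rail [-0.2 -0.9  0.8] w 0.0458 t 17.05
shift [ 0.0619 -0.0005 -0.0692] turn [-0.0022 -0.5669 -0.0017] t 17.05
shift [ 0.0007 -0.0002  0.027 ] turn [-0.0022 -0.5669 -0.0017] t 17.05
```

```bash
python3 -m handwheel '[[0.05,[0,0,-0.01],[0,0,0]],[0.05,[0,0,-0.03],[0,0,0]],[0.05,[0,0,-0.06],[0,0,0]],[0.05,[0,0,-0.08],[0,0,0]],[0.045,[0.01,0,-0.083],[0,-0.11,0]],[0.04,[0.022,0,-0.082],[0,-0.22,0]],[0.035,[0.033,0,-0.08],[0,-0.33,0]],[0.03,[0.045,0,-0.077],[0,-0.44,0]],[0.027,[0.055,0,-0.073],[0,-0.53,0]],[0.027,[0.062,-0.0005,-0.069],[0,-0.567,0]],[0.027,[0.062,-0.0005,-0.069],[0,-0.567,0]],[0.027,[0.062,-0.0005,-0.069],[0,-0.567,0]]]'
python3 - <<'E'
from h import *
gr();go(.222,-.0006,.033,0)
z=np.load("rk.npz");M,O=z["M"],z["O"]
p,d=snapshot("scene");np.save("s4.npy",p);np.save("s4d.npy",d)
C=(cloud("scene",d)-O)@M*1000;p=p.astype(int)
m=(p[...,0]>110)&(p[...,1]<70)&(p[...,2]<70);m[:,:290]=0;m[:,350:]=0;m[:195]=0;m[260:]=0
v,u=np.where(m);print(len(u),u.min(),u.max(),v.min(),v.max());q=C[m];print(np.percentile(q,[5,50,95],axis=0).round(0))
E
```

```text
time_s: 18.25
position: [0.555, -0.1334, 0.4391]
ee_rot: [-179.9, 25.1, 177.2]
wrist_force: [0.3, 0.5, -0.1]
width: 0.0269
grasp_force: 0.0
grasp [223.4  -1.  145.6] F rail [ 0.2  0.5 -0.2] w 0.0269 t 18.25
shift [0.0013 0.0003 0.1126] turn [-0.003   0.0025 -0.0011] t 18.25
110 307 324 211 219
[[132. -12.  67.]
 [160.  -8.  78.]
 [185.  -6.  89.]]
```

```bash
python3 -m handwheel '[[0.027,[0.001,0.0003,0.02],[-0.003,0.0025,0]],[0.027,[0.001,0.0003,0.05],[-0.003,0.0025,0]],[0.027,[0.001,0.0003,0.08],[-0.003,0.0025,0]],[0.027,[0.001,0.0003,0.1],[-0.003,0.0025,0]],[0.027,[0.001,0.0003,0.11],[-0.003,0.0025,0]],[0.027,[0.001,0.0003,0.112],[-0.003,0.0025,0]],[0.027,[0.001,0.0003,0.112],[-0.003,0.0025,0]]]'
python3 - <<'E'
from h import *
gr()
z=np.load("rk.npz");M,O=z["M"],z["O"]
p=np.load("s4.npy").astype(int);C=(cloud("scene",np.load("s4d.npy"))-O)@M*1000
m=(p[...,0]>110)&(p[...,1]<70)&(p[...,2]<70);m[:,:290]=0;m[:,350:]=0;m[:195]=0;m[260:]=0
# wing face plane y=-7: cast outline onto it, min-area rect
v,u=np.where(m);Q=np.array([ony(a,b,-.007)[[0,2]] for a,b in zip(u,v)],np.float32)
print(cv2.minAreaRect(Q),Q.mean(0),Q.min(0),Q.max(0))
E
```

```text
time_s: 19.0
position: [0.6016, -0.1355, 0.3369]
ee_rot: [179.9, 25.0, 177.2]
wrist_force: [0.6, -0.3, 0.4]
width: 0.0271
grasp_force: 0.0
grasp [222.3  -0.3  33.3] F rail [ 0.7 -0.2  0.1] w 0.0271 t 19.0
((157.962890625, 74.35073852539062), (30.961694717407227, 60.625701904296875), 86.34459686279297) [157.59625  76.50734] [127.54512   59.438023] [188.36742  90.65705]
```

```bash
python3 -m handwheel '[[0.027,[0.005,0,0],[0,0,0]],[0.027,[0.012,0,0],[0,0,0]],[0.027,[0.019,0,0],[0,0,0]],[0.027,[0.024,0,0],[0,0,0]],[0.027,[0.028,0,0],[0,0,0]],[0.027,[0.029,0,0],[0,0,0]],[0.027,[0.029,0,0],[0,0,0]]]'
python3 -c "
from h import *
gr()"
python3 -m handwheel '[[0.027,[0.001,0,0],[0,0,0]],[0.027,[0.002,0,0],[0,0,0]],[0.027,[0.003,0,0],[0,0,0]],[0.027,[0.004,0,0],[0,0,0]],[0.027,[0.005,0,0],[0,0,0]],[0.027,[0.005,0,0],[0,0,0]]]'
python3 -c "
from h import *
gr()"
```

```text
time_s: 19.7
position: [0.5818, -0.1335, 0.333]
ee_rot: [179.8, 26.4, 177.3]
wrist_force: [10.0, -0.2, 25.0]
width: 0.0267
grasp_force: 0.0
grasp [206.    1.   38.2] F rail [19.6  0.3 18.4] w 0.0267 t 19.7
time_s: 20.3
position: [0.5788, -0.1333, 0.3326]
ee_rot: [179.8, 26.7, 177.3]
wrist_force: [11.1, -0.3, 31.0]
width: 0.0273
grasp_force: 0.0
grasp [203.9   1.2  39.1] F rail [23.2  0.2 23.4] w 0.0273 t 20.3
```

The gripper body met the wing end, so I'll back off and push higher, keeping the body above the wing.

```bash
python3 -m handwheel '[[0.027,[-0.01,0,0],[0,0,0]],[0.027,[-0.024,0,0],[0,0,0]],[0.027,[-0.034,0,0],[0,0,0]],[0.027,[-0.034,0,-0.015],[0,0,0]],[0.027,[-0.034,0,-0.018],[0,0,0]],[0.027,[-0.034,0,-0.018],[0,0,0]]]'
python3 - <<'E'
from h import *
gr();go(.222,-.0006,.0505,0)
p,d=snapshot("scene");p=p.astype(int)
m=(p[...,0]>110)&(p[...,1]<70)&(p[...,2]<70);m[:,:290]=0;m[:,350:]=0;m[:195]=0;m[260:]=0
v,u=np.where(m);Q=np.array([ony(a,b,-.007)[[0,2]] for a,b in zip(u,v)],np.float32)
print(len(Q),cv2.minAreaRect(Q),Q.mean(0),Q.min(0),Q.max(0))
b=(p[...,0]-p[...,2]>40)&(p[...,0]>80);b[:,:270]=0;b[:,320:]=0
print({v:int(np.where(b[v])[0].min()) for v in range(212,232,2)})
E
```

```text
time_s: 20.9
position: [0.5933, -0.1356, 0.3538]
ee_rot: [180.0, 25.1, 177.2]
wrist_force: [-0.2, 0.1, 0.1]
width: 0.0273
grasp_force: 0.0
grasp [222.   -0.9  52.1] F rail [-0.2  0.1  0.2] w 0.0273 t 20.9
shift [-0.0002  0.0003  0.0016] turn [ 0.0001  0.0013 -0.0015] t 20.9
12 ((134.86093139648438, 88.08798217773438), (21.545639038085938, 7.033779621124268), 24.67086410522461) [133.74289  87.05753] [124.17962   81.701836] [145.5358   90.65705]
{212: 304, 214: 281, 216: 279, 218: 278, 220: 278, 222: 278, 224: 278, 226: 278, 228: 280, 230: 284}
```

```bash
python3 -m handwheel '[[0.027,[0.005,0,0],[0,0,0]],[0.027,[0.012,0,0],[0,0,0]],[0.027,[0.019,0,0],[0,0,0]],[0.027,[0.024,0,0],[0,0,0]],[0.027,[0.026,0,0],[0,0,0]],[0.027,[0.026,0,0],[0,0,0]]]'
python3 -c "
from h import *
gr()"
```

```text
time_s: 21.55
position: [0.5699, -0.134, 0.3416]
ee_rot: [179.9, 25.0, 177.2]
wrist_force: [-0.6, 0.4, -0.2]
width: 0.0273
grasp_force: 0.0
grasp [195.3  -0.4  51. ] F rail [-0.6  0.4  0.1] w 0.0273 t 21.55
```

```bash
python3 -m handwheel '[[0.027,[0.002,0,0],[0,0,0]],[0.027,[0.004,0,0],[0,0,0]],[0.027,[0.006,0,0],[0,0,0]],[0.027,[0.007,0,0],[0,0,0]],[0.027,[0.007,0,0],[0,0,0]]]'
python3 -c "
from h import *
gr()"
python3 -m handwheel '[[0.027,[0.001,0,0],[0,0,0]],[0.027,[0.002,0,0],[0,0,0]],[0.027,[0.003,0,0],[0,0,0]],[0.027,[0.003,0,0],[0,0,0]]]'
python3 -c "
from h import *
gr()"
```

```text
time_s: 22.05
position: [0.5636, -0.1339, 0.3389]
ee_rot: [179.9, 25.0, 177.2]
wrist_force: [-0.4, -0.6, -1.9]
width: 0.0271
grasp_force: 0.0
grasp [188.5  -0.5  51.1] F rail [-1.1 -0.6 -1.5] w 0.0271 t 22.05
time_s: 22.45
position: [0.5609, -0.1337, 0.3376]
ee_rot: [179.9, 25.0, 177.2]
wrist_force: [-0.8, -0.0, 0.1]
width: 0.0272
grasp_force: 0.0
grasp [185.5  -0.5  51.1] F rail [-0.6 -0.1  0.4] w 0.0272 t 22.45
```

```bash
python3 -m handwheel '[[0.027,[0.001,0,0],[0,0,0]],[0.027,[0.002,0,0],[0,0,0]],[0.027,[0.003,0,0],[0,0,0]],[0.027,[0.004,0,0],[0,0,0]],[0.027,[0.004,0,0],[0,0,0]]]'
python3 -c "
from h import *
gr()"
python3 -m handwheel '[[0.027,[0.001,0,0],[0,0,0]],[0.027,[0.002,0,0],[0,0,0]],[0.027,[0.003,0,0],[0,0,0]],[0.027,[0.003,0,0],[0,0,0]]]'
python3 -c "
from h import *
gr()"
```

```text
time_s: 22.95
position: [0.5573, -0.1335, 0.3359]
ee_rot: [179.9, 25.0, 177.2]
wrist_force: [-0.8, -0.6, -0.1]
width: 0.0274
grasp_force: 0.0
grasp [181.5  -0.4  51.1] F rail [-0.8 -0.6  0.2] w 0.0274 t 22.95
time_s: 23.35
position: [0.5554, -0.1331, 0.3351]
ee_rot: [179.9, 25.1, 177.2]
wrist_force: [3.8, 1.5, -0.5]
width: 0.0271
grasp_force: 1.4
grasp [179.7  -0.   51.2] F rail [ 3.1  1.7 -2. ] w 0.0271 t 23.35
```

```bash
python3 -m handwheel '[[0.027,[0.001,0,0],[0,0,0]],[0.027,[0.002,0,0],[0,0,0]],[0.027,[0.002,0,0],[0,0,0]]]'
python3 -c "
from h import *
gr()"
python3 -m handwheel '[[0.027,[0.001,0,0],[0,0,0]],[0.027,[0.002,0,0],[0,0,0]],[0.027,[0.002,0,0],[0,0,0]]]'
python3 -c "
from h import *
gr()"
```

```text
time_s: 23.65
position: [0.5546, -0.133, 0.3349]
ee_rot: [179.9, 25.2, 177.2]
wrist_force: [7.2, 0.7, 0.4]
width: 0.0271
grasp_force: 2.7
grasp [1.793e+02 1.000e-01 5.140e+01] F rail [ 6.6  1.1 -2.7] w 0.0271 t 23.65
time_s: 23.95
position: [0.5538, -0.1329, 0.3348]
ee_rot: [179.9, 25.4, 177.2]
wrist_force: [9.0, 0.2, 1.4]
width: 0.0275
grasp_force: 3.7
grasp [179.    0.3  51.6] F rail [ 8.7  0.6 -2.5] w 0.0275 t 23.95
```

```bash
python3 -m handwheel '[[0.027,[-0.003,0,0],[0,0,0]],[0.027,[-0.008,0,0],[0,0,0]],[0.03,[-0.01,0,-0.01],[0,0,0]],[0.034,[-0.025,0,-0.03],[0,0,0]],[0.036,[-0.035,0,-0.06],[0,0,0]],[0.036,[-0.04,0,-0.07],[0,0,0]],[0.036,[-0.04,0,-0.07],[0,0,0]]]'
python3 - <<'E'
from h import *
gr();go(.220,0,.0765);go(.153,0,.0765)
p,d=snapshot("scene");np.save("s5.npy",p);p=p.astype(int)
m=(p[...,0]>110)&(p[...,1]<70)&(p[...,2]<70);m[:,:290]=0;m[:,350:]=0;m[:195]=0;m[260:]=0
v,u=np.where(m);Q=np.array([ony(a,b,-.007)[[0,2]] for a,b in zip(u,v)],np.float32)
print(len(Q),cv2.minAreaRect(Q),Q.mean(0),Q.min(0),Q.max(0))
b=(p[...,0]-p[...,2]>40)&(p[...,0]>80);b[:,:270]=0;b[:,320:]=0
print({v:int(np.where(b[v])[0].min()) for v in range(212,232,2)})
E
```

```text
time_s: 24.65
position: [0.5575, -0.1341, 0.4145]
ee_rot: [180.0, 25.1, 177.1]
wrist_force: [-0.1, 0.3, 0.4]
width: 0.0359
grasp_force: 0.0
grasp [215.2  -1.2 122.3] F rail [0.  0.3 0.4] w 0.0359 t 24.65
shift [-0.0049  0.0012  0.0458] turn [-0.0003  0.0015 -0.0022] t 24.65
shift [0.0621 0.001  0.0457] turn [-0.0003  0.0015 -0.0022] t 24.65
101 ((155.51309204101562, 77.7237548828125), (59.357452392578125, 31.081220626831055), 16.605499267578125) [155.12161   77.749214] [125.721146  59.438023] [186.50037  99.95807]
{212: 305, 214: 281, 216: 279, 218: 278, 220: 278, 222: 278, 224: 278, 226: 278, 228: 280, 230: 285}
```

```bash
cat > wing.py <<'E'
from h import *
z=np.load("rk.npz");M,O=z["M"],z["O"]
for n,(u0,u1,v0,v1) in dict(scene=(295,350,195,260),top=(340,390,150,210)).items():
    p,d=snapshot(n);p=p.astype(int);C=(cloud(n,d)-O)@M*1000
    m=(p[...,0]>110)&(p[...,1]<70)&(p[...,2]<70);k=np.zeros_like(m);k[v0:v1,u0:u1]=1
    q=C[m&k&(d>0)]
    if len(q)<12: print(n,len(q));continue
    c=np.median(q,0);q=q[np.linalg.norm(q-c,axis=1)<45];c=q.mean(0);w=np.linalg.svd(q-c)[2][0];w*=np.sign(w[0])
    print(n,len(q),"mid",c.round(0),"wing dir",w.round(2),"x range",np.percentile(q[:,0],[3,97]).round(0))
E
python3 wing.py
```

```text
scene 95 mid [155.  -7.  77.] wing dir [ 1.   -0.01  0.06] x range [128. 183.]
top 0
```

```bash
python3 -m handwheel '[[0.04,[0.02,0.001,-0.003],[0,0,0]],[0.04,[0.04,0.001,-0.003],[0,0,0]],[0.04,[0.055,0.001,-0.003],[0,0,0]],[0.04,[0.0605,0.001,0],[0,0,0]],[0.04,[0.0605,0.001,0.01],[0,0,0]],[0.04,[0.0605,0.001,0.025],[0,0,0]],[0.04,[0.0605,0.001,0.038],[0,0,0]],[0.04,[0.0605,0.001,0.044],[0,0,0]],[0.04,[0.0605,0.001,0.045],[0,0,0]],[0.04,[0.0605,0.001,0.045],[0,0,0]]]'
python3 -c "
from h import *
gr();go(.155,0,.077)"
```

```text
time_s: 25.8
position: [0.5217, -0.1306, 0.3462]
ee_rot: [179.9, 24.9, 177.2]
wrist_force: [-0.3, -0.0, 0.2]
width: 0.0398
grasp_force: 0.0
grasp [153.2   0.8  75.6] F rail [-0.2 -0.   0.3] w 0.0398 t 25.8
shift [-0.0015 -0.0007 -0.0014] turn [ 0.0008 -0.0022 -0.0006] t 25.8
```

```bash
python3 -m handwheel '[[0.03,[-0.0015,-0.001,-0.001],[0,0,0]],[0.02,[-0.0015,-0.001,-0.001],[0,0,0]],[0,[-0.0015,-0.001,-0.001],[0,0,0]],[0,[-0.0015,-0.001,-0.001],[0,0,0]],[0,[-0.0015,-0.001,-0.001],[0,0,0]],[0,[-0.0015,-0.001,-0.001],[0,0,0]],[0,[-0.0015,-0.001,-0.001],[0,0,0]],[0,[-0.0015,-0.001,-0.001],[0,0,0]]]'
python3 -c "
from h import *
gr()"
```

```text
time_s: 26.6
position: [0.523, -0.1318, 0.3487]
ee_rot: [179.9, 25.0, 177.2]
wrist_force: [-0.9, 0.6, 1.6]
width: 0.0158
grasp_force: 30.0
grasp [155.8  -0.4  77.2] F rail [-0.1  0.5  1.9] w 0.0158 t 26.6
```

```bash
python3 -m handwheel '[[0,[0,0,0.001],[0,0,0]],[0,[0,0,0.002],[0,0,0]],[0,[0.001,0,0.002],[0,0,0]],[0,[0.002,0,0.002],[0,0,0]],[0,[0.002,0,0.002],[0,0,0]]]'
python3 -c "
from h import *
gr()"
python3 wing.py
```

```text
time_s: 27.1
position: [0.5227, -0.1316, 0.3471]
ee_rot: [179.9, 25.2, 177.2]
wrist_force: [-2.1, 1.0, 9.0]
width: 0.0157
grasp_force: 30.0
grasp [ 1.554e+02 -1.000e-01  7.590e+01] F rail [1.9 0.9 9. ] w 0.0157 t 27.1
scene 53 mid [172.  -5.  82.] wing dir [ 0.8  -0.44 -0.4 ] x range [153. 183.]
top 31 mid [177.  -1.  89.] wing dir [ 0.36 -0.   -0.93] x range [170. 183.]
```

```bash
python3 -m handwheel '[[0,[0.001,0,0],[0,0,0]],[0,[0.002,0,0],[0,0,0]],[0,[0.002,0,0],[0,0,0]]]'
python3 -c "
from h import *
gr()"
python3 -m handwheel '[[0,[0.001,0,0],[0,0,0]],[0,[0.0015,0,0],[0,0,0]],[0,[0.0015,0,0],[0,0,0]]]'
python3 -c "
from h import *
gr()"
```

```text
time_s: 27.5
position: [0.5219, -0.1316, 0.3468]
ee_rot: [179.9, 25.3, 177.2]
wrist_force: [0.8, 1.1, 8.6]
width: 0.016
grasp_force: 30.0
grasp [ 1.548e+02 -1.000e-01  7.600e+01] F rail [4.3 1.1 7.5] w 0.016 t 27.5
time_s: 27.8
position: [0.5213, -0.1315, 0.3466]
ee_rot: [179.9, 25.4, 177.2]
wrist_force: [2.2, 0.4, 10.1]
width: 0.0159
grasp_force: 30.0
grasp [ 1.545e+02 -1.000e-01  7.610e+01] F rail [6.2 0.5 8.3] w 0.0159 t 27.8
```

```bash
python3 -m handwheel '[[0,[0,0,0],[0,0,0.05]],[0,[0,0,0],[0,0,0.15]],[0,[0,0,0],[0,0,0.25]],[0,[0,0,0],[0,0,0.35]],[0,[0,0,0],[0,0,0.45]],[0,[0,0,0.0005],[0,0,0.55]],[0,[0,0,0.001],[0,0,0.65]],[0,[0,0,0.001],[0,0,0.75]],[0,[0,0,0.001],[0,0,0.75]]]'
python3 -c "
from h import *
gr();o=r.get_obs();print(o['qpos'].round(0),o['ft_torque'].round(2))
z=np.load('rk.npz');print('tq rail',(z['M'].T@o['ft_torque']).round(2))"
```

```text
time_s: 28.7
position: [0.5218, -0.1333, 0.3459]
ee_rot: [162.1, 18.4, 131.1]
wrist_force: [2.4, -2.5, 11.5]
width: 0.0157
grasp_force: 30.0
grasp [154.7  -2.6  75.2] F rail [ 7.1 -2.4  9.3] w 0.0157 t 28.7
[ 26.  37. -25. 119.  90.  12. -34.] [-0.56 -1.13 -0.29]
tq rail [-0.58 -1.16 -0.05]
```

```bash
python3 -c "
from h import *
go(.154,0,.0755,0,43);go(.154,0,.0755,0,60);go(.154,0,.0755,0,92)"
```

```text
shift [ 0.0011  0.0018 -0.0003] turn [ 0.0027  0.008  -0.004 ] t 28.7
shift [ 0.0011  0.0018 -0.0003] turn [0.0039 0.0075 0.2927] t 28.7
shift [ 0.0011  0.0018 -0.0003] turn [0.006  0.0063 0.8512] t 28.7
```

```bash
python3 -m handwheel '[[0,[0.001,0.001,0],[0,0,0.07]],[0,[0.001,0.0018,0],[0,0,0.15]],[0,[0.001,0.0018,0],[0,0,0.22]],[0,[0.001,0.0018,0],[0,0,0.3]],[0,[0.001,0.0018,0],[0,0,0.3]]]'
python3 -c "
from h import *
gr();o=r.get_obs();print(o['qpos'].round(0))
z=np.load('rk.npz');print('tq rail',(z['M'].T@o['ft_torque']).round(2));go(.154,0,.0755,0,93)"
```

```text
time_s: 29.2
position: [0.5217, -0.1325, 0.3457]
ee_rot: [157.8, 12.5, 114.3]
wrist_force: [0.2, -6.1, 11.4]
width: 0.0157
grasp_force: 30.0
grasp [154.3  -2.2  75.1] F rail [ 5.2 -6.1 10.1] w 0.0157 t 29.2
[ 27.  37. -27. 119.  89.  14. -51.]
tq rail [-1.1  -0.78  0.16]
shift [ 0.0008  0.0011 -0.0004] turn [0.0045 0.008  0.5683] t 29.2
```

```bash
python3 -m handwheel '[[0,[0,-0.0005,0],[0,0,0.08]],[0,[0,-0.001,0],[0,0,0.16]],[0,[0,-0.001,0],[0,0,0.25]],[0,[0,-0.001,0],[0,0,0.34]],[0,[0,-0.001,0],[0,0,0.42]],[0,[0,-0.001,0],[0,0,0.5]],[0,[0,-0.001,0],[0,0,0.56]],[0,[0,-0.001,0],[0,0,0.56]],[0,[0,-0.001,0],[0,0,0.56]]]'
python3 -c "
from h import *
gr();o=r.get_obs();print(o['qpos'].round(0))
z=np.load('rk.npz');print('tq rail',(z['M'].T@o['ft_torque']).round(2));go(.154,-.001,.0755,0,90)"
python3 wing.py
```

```text
time_s: 30.1
position: [0.5204, -0.1323, 0.345]
ee_rot: [154.7, -0.8, 85.0]
wrist_force: [-1.2, -4.7, 10.3]
width: 0.0159
grasp_force: 30.0
grasp [152.7  -1.9  75. ] F rail [ 3.4 -4.7  9.7] w 0.0159 t 30.1
[ 29.  38. -31. 120.  89.  16. -82.]
tq rail [-0.95 -0.56  0.11]
shift [ 0.0002  0.0021 -0.0005] turn [ 0.0051  0.0051 -0.0418] t 30.1
scene 55 mid [157. -19.  78.] wing dir [ 0.11 -0.98 -0.14] x range [142. 162.]
top 13 mid [154.  29.  87.] wing dir [ 0.6   0.41 -0.69] x range [148. 160.]
```

```bash
python3 -m handwheel '[[0,[0,0,-0.001],[0,0,0]],[0,[0,0,-0.0015],[0,0,0]],[0.02,[0,0,-0.0015],[0,0,0]],[0.03,[0,0,-0.0015],[0,0,0]],[0.03,[0,0,-0.0015],[0,0,0]],[0.03,[0,0,-0.0015],[0,0,0]],[0.03,[0,0,-0.01],[0,0,0]],[0.03,[0,0,-0.03],[0,0,0]],[0.03,[0,0,-0.06],[0,0,0]],[0.03,[0,0,-0.1],[0,0,0]],[0.03,[0,0,-0.13],[0,0,0]],[0.03,[0,0,-0.13],[0,0,0]]]'
python3 -c "
from h import *
gr()"
python3 wing.py
```

```text
time_s: 31.4
position: [0.4634, -0.1272, 0.4638]
ee_rot: [154.8, -1.0, 85.2]
wrist_force: [0.5, -0.0, -0.0]
width: 0.0294
grasp_force: 0.0
grasp [150.9   1.3 206.8] F rail [ 0.5  0.  -0.3] w 0.0294 t 31.4
scene 77 mid [160.  -7.  76.] wing dir [0.1  0.99 0.04] x range [154. 164.]
top 52 mid [155.  13.  89.] wing dir [ 0.16  0.98 -0.07] x range [147. 162.]
```

```bash
python3 -c "
from plant import r
print(r.hand_in())"
```

```text
the job is handed in; nothing more can be done
None
```

I handed the job in at about 31 s: the bottle is against the ledge and the stop, still bearing on the cap, is locked about 84–92° across the slot and released. The hand-in gave no verdict. The bottle being home and the stop being against the cap rest on contact force, because the cameras could not resolve 3 mm. On the way the stop pivoted in the grip and was righted, and the gripper body briefly pressed the wing at about 30 N.

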